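Close up the board tester

TASK

A control board sits in its carrier on the loading shelf of the small bench tester, whose cover stands open. With the fingertips only, push the carrier gently all the way in to the back stop while the cover stays open, then tip the cover over and press it fully shut. Do not slam or force either one, do not lift or pick up the carrier, and leave everything else on the bench where it is.

Things in the scene. Friction and masses are not known exactly. Their poses are not given: they have to be found in the camera images.
- tester: board tester, fixed: base plate 214x116x10 mm. Origin: centre of underside, on the bench; x from open front to rear, z up. x -107..0 mm: loading shelf, guide rails with inner faces y +-45 mm, tops 18 mm above the bench. x 0..106 mm: grey nest, side and rear walls 52 mm high, open at front and top; rear wall's face at x 90 mm is the back stop. Front turned roughly to the robot
- carrier: loose grey carrier 100 (x) x 84 (y) mm, about 0.2 kg with a green control board fixed in it. Origin: centre of underside, 10 mm above the bench; x to the tester's rear. Front face at x -50 mm: upright plate 84 wide, 30 high, 6 thick, to push on. Lies between the rails, 3 mm play each side, 45 to 80 mm short of home (front face then 10 mm before the nest); slides at 1 to 4 N
- home (a point): point on the tester's base plate (tester frame x 40, y 0, z 10 mm), axes as the tester's; the carrier's origin lies here when the carrier is home against the back stop
- lid (a joint): cover angle, rad: 0 shut (flat, upper face 60 mm above bench), 1.57 upright; starts 1.45 to 1.8. Black frame with clear window, 104 mm from hinge to free edge, 112 wide, 8 thick. Stays where it is left (hinge friction, about 2 N at the free edge). Hinged along the tester's rear; tips towards its front to shut
- lid_hinge (a point): middle of the cover's hinge line, on the mid-plane of the cover (tester frame x 104, y 0, z 56 mm); the line runs along the tester's y
- lid_edge (a point): middle of the cover's free edge, on its outer face (the face that looks up when shut and to the rear when open)
- relay: bystander: plug-in relay with clear cover, 22 x 28 x 38 mm, standing left of the loading shelf; origin at its underside
- tin: bystander: round tin of screws, 60 mm across, 20 mm high, right of the nest; origin at its underside
- meter: bystander: hand multimeter lying on its back, 138 x 66 x 39 mm, at the left of the bench
- cutters: bystander: side cutters lying flat, 130 x 52 x 11 mm, between the tester and the multimeter
- flux: bystander: small bottle with brush cap, 34 mm across, 85 mm high, behind the tester

How it is judged (in metres and radians):
On the way, in this order (a step that is already met when the one before it is completed fails the run):
1. the carrier is pushed home against the back stop while the cover is still open (x of carrier in the frame of home above -0.003 m and angle between the x axis of carrier and the x axis of tester, either way round below 0.12 rad and z of carrier in the frame of home below 0.004 m and value of joint lid above 1 rad), for 0.2 s.
2. the cover is shut over it (x of carrier in the frame of home above -0.003 m and angle between the x axis of carrier and the x axis of tester, either way round below 0.12 rad and z of carrier in the frame of home below 0.004 m and value of joint lid below 0.06 rad), for 0.2 s.
At the end, for the whole second after the job is handed in: The carrier lies flat in the tester within 3 mm of the back stop, the cover is within 0.06 rad of shut (free edge within about 6 mm), all at rest (all of step 2 and linear speed of carrier below 0.02 m/s); the robot touches nothing.
It fails at once if the carrier is lifted more than 10 mm off its slide or tipped more than 0.25 rad (z of carrier in the frame of home above 0.01 m or angle between carrier's own z axis and vertical above 0.25 rad).
It fails at once if the carrier is slammed (faster than 0.5 m/s) (linear speed of carrier above 0.5 m/s).
It fails at once if the cover is slammed (shutting faster than 5 rad/s) (velocity of joint lid below -5 rad/s).
It fails at once if the fingers ram the carrier or the tester with its cover (over 40 N) (contact force between the fingers and carrier above 40 N or contact force between the fingers and tester above 40 N).
It fails at once if a bystander is moved more than 20 mm (distance of any of relay, tin, meter, cutters, flux from where it was at the start of the episode above 0.02 m).
It also fails if it takes over 48 s, if anything falls off the work surface, if the arm or the gripper's body presses on something with over 40 N, if the wrist force passes 120 N, or if a joint passes its speed limit or range.

ROBOT

A 6-joint arm with a two-finger parallel gripper is mounted at the origin on a cart in front of the work surface, level with it; the furniture and walls round the work are solid. World frame = base frame: x ahead of the robot, y to its left, z up, the work surface at z = 0. Lengths are in mm, angles in degrees, forces in N, time in s.
With the tool pointing down it reaches from about 275 to 775 mm from the base axis. Payload 14.6 kg.
Tool frame: the origin (TCP) lies midway between the tips of the shut fingers; the grasp point (between the pads) lies 19 mm behind it; z points along the fingers, y is the line along which they close (so a half turn about z gives the same grasp; the last joint's range is limited). The gripper opens to 85 mm and grips with 20 to 120 N. Pads are 22 mm wide; open, the fingers measure 114 mm over their backs; the gripper's body (76 mm by 85 mm) begins 54 mm behind the grasp point. The pads swing forward as they close: fully open they stand 13 mm farther back than shut.
Start: joints at [-76.908, 15.075, -2.767, 72.158, 0, 81.102], TCP at [196.579, -486.811, 231.278] pointing down, gripper open.
Joint ranges: [-151.79, 151.79], [-50.71, 97.33], [-67.44, 78.34], [-121.81, 120.89], [-77.56, 73.72], [-180, 180]. Speed limits (degrees/s): [108.29, 108.29, 147.25, 159.86, 180, 180].

INTERFACE

Orientations are given as a 3x3 rotation matrix whose columns are the frame's x, y, z axes.
In Python, from bench import sensors, cams, arm gives the robot as it stands.
- The arm moves only by the tool jog_arm, never from a script. Its argument "moves" is a list of rows, each a list of 7 numbers: the turn, a rotation vector about the tool's x, y, z in rad, then the shift along the tool's x, y, z in mm, then the closure, from -1 (fully open) to 1 (shut). In form: [[ax, ay, az, x, y, z, grip], ...]. A call has 1 to 10 rows; each row shifts and turns the commanded pose from where the row before left it, along the tool's axes as they then stand; what a row does not reach is not made up. A row lasts 1/8 s, in which the tool goes at most 62.5 mm and 10.7 degrees, less where a joint would pass 70% of its speed; a pose out of reach is approached as far as the arm can. A call with a gripper value outside its range is refused whole. The fingers move at their own pace and stop on an object; the grip force is fixed at half the most. Time passes only in rows, so rows that do not move let the fingers close. It gives the time, the measured TCP pose, the force, the opening and the grip force at its end, in the units of the state.
- sensors.read_state(): the state, without advancing time (a new reading comes with each control period).
- cams.camera(name): name is "scene" or "side" or "wrist"; returns the picture (400x640x3 uint8, red, green, blue); there is no depth.
- cams.calibration(name): a dict with "fx", "fy", "cx", "cy" (pixels), "T" (4x4, takes a point from camera to world coordinates); the wrist camera has in their place "tool_from_camera" (4x4, takes a point from camera to tool coordinates, whose origin is the TCP and whose axes are the flange's). Camera axes: x right, y down, z forward; pixel columns grow to the right and rows downward; lengths in mm; the calibration is good to about 2 mm. A picture is of the moment at which its call begins: read the wrist's pose just before it. calibration takes no time and is no camera call.
- arm.job_done(): hands the job in; it is judged then, once.
The state is a dict: "time_s": time; "joint_pos": joint angles; "dq": joint speeds; "joint_torque": joint torques, N m; "tcp_pos": TCP position; "eef_rot": TCP orientation; "force": force on the tool from outside, world axes, zero at the start; "moment": the same for the moment, N m; "opening": finger opening in mm; "finger_force": force on a finger pad.
Only numpy, scipy, OpenCV 4.12 (cv2) and the standard library are available. Lean on these libraries where they do the work, as an engineer would, in place of code of your own. Each camera call takes 0.05 s, during which the arm holds its last target. There are 200 camera calls.

## Working session

There is one attempt and no reset: what is moved stays moved. The work goes in short steps, Python scripts to look and compute and a tool call to move; the robot and the scene stay as the last step left them, time stands still between calls to the robot, and variables do not carry over. Pictures are saved under pics/ and viewed, at most 10 in all, crops included, and the job is handed in when it is done.

Besides the shell and the picture viewer there is one more tool, called after ">>>" by a JSON object that holds its "api" and its "payload", one argument or row to a line. jog_arm: Moves the arm, as the interface text tells. Its arguments: {"type":"object","properties":{"moves":{"type":"array"}},"required":["moves"]}

```bash
mkdir -p pics
python3 - <<'E'
from bench import sensors,cams,arm
import cv2
s=sensors.read_state();print(s['time_s'],s['tcp_pos'],s['eef_rot'],s['opening'])
for n in('scene','side'):
    cv2.imwrite(f'pics/{n}0.png',cams.camera(n)[:,:,::-1]);c=cams.calibration(n);print(n,c)
print(cams.calibration('wrist'))
E
```

```text
0.0 [ 196.51861612 -486.53394062  230.82510941] [[ 9.27242688e-01  3.74460877e-01 -2.22792678e-04]
 [ 3.74460898e-01 -9.27242121e-01  1.04119683e-03]
 [ 1.83304722e-04 -1.04886929e-03 -9.99999433e-01]] 85.5742302545165
scene {'fx': 512.9479653316905, 'fy': 512.9479653316905, 'cx': 322.96937805362734, 'cy': 209.4951849364858, 'T': array([[-4.62552625e-01, -6.92740069e-01,  5.53313895e-01,
        -1.84121734e+02],
       [-8.86568361e-01,  3.56865983e-01, -2.94352191e-01,
         2.02302936e+02],
       [ 6.45065003e-03, -6.26703971e-01, -7.79230724e-01,
         1.13901339e+03],
       [ 0.00000000e+00,  0.00000000e+00,  0.00000000e+00,
         1.00000000e+00]])}
side {'fx': 479.74478415144455, 'fy': 479.74478415144455, 'cx': 322.5922084038617, 'cy': 204.59470550405405, 'T': array([[ 9.77663385e-01, -7.18268236e-02,  1.97522688e-01,
         3.13289392e+02],
       [-2.09871041e-01, -3.84302745e-01,  8.99035898e-01,
        -1.24901559e+03],
       [ 1.13336185e-02, -9.20408772e-01, -3.90793093e-01,
         5.45978039e+02],
       [ 0.00000000e+00,  0.00000000e+00,  0.00000000e+00,
         1.00000000e+00]])}
{'fx': 349.55195602614793, 'fy': 349.55195602614793, 'cx': 319.97403774274613, 'cy': 198.0186102736065, 'tool_from_camera': array([[ 2.66330439e-04, -9.51482258e-01, -3.07703497e-01,
         7.85824937e+01],
       [ 9.99999957e-01,  2.15495537e-04,  1.99186062e-04,
        -1.03836657e+00],
       [-1.23213273e-04, -3.07703537e-01,  9.51482274e-01,
        -1.41829610e+02],
       [ 0.00000000e+00,  0.00000000e+00,  0.00000000e+00,
         1.00000000e+00]])}
```

View pics/scene0.png

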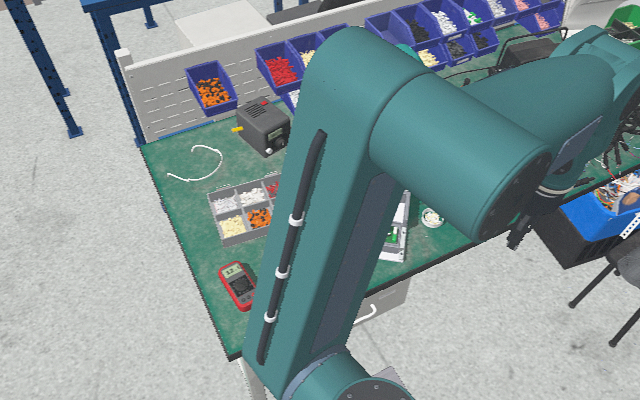

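View pics/side0.png

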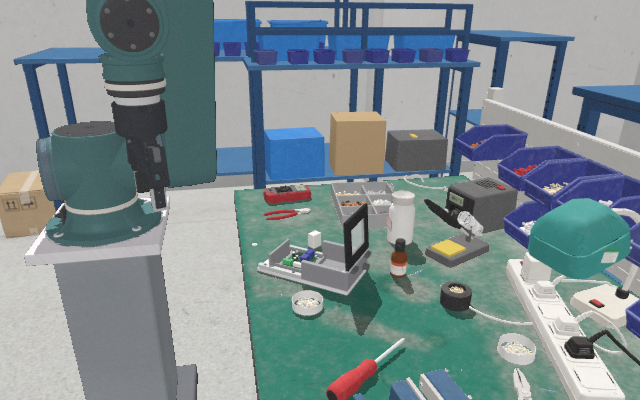

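The scene view is mostly blocked by the arm. The side view shows the tester at about (258..370, 207..292), with the tin at (307,303) and the flux at (400,258). I'll zoom in on the tester.

```bash
cat > h.py <<'E'
import numpy as np
from bench import sensors,cams,arm
def ray(c,T,u,v):
    d=T[:3,:3]@np.array([(u-c['cx'])/c['fx'],(v-c['cy'])/c['fy'],1]);return T[:3,3],d
def onz(n,u,v,z,s=None):
    c=cams.calibration(n)
    if n=='wrist':
        W=np.eye(4);W[:3,:3]=s[1];W[:3,3]=s[0];T=W@c['tool_from_camera']
    else:T=c['T']
    o,d=ray(c,T,u,v);return o+d*(z-o[2])/d[2]
E
python3 - <<'E'
import cv2
from h import *
i=cv2.imread('pics/side0.png')[195:315,240:400]
cv2.imwrite('pics/side0c.png',cv2.resize(i,None,fx=5,fy=5,interpolation=cv2.INTER_CUBIC))
for u,v,z in((258,265,10),(359,292,10),(307,305,0),(400,275,0)):print(onz('side',u,v,z).round(0))
E
```

```text
[ 373. -322.   10.]
[ 562. -467.   10.]
[ 454. -477.    0.]
[ 672. -406.    0.]
```

View pics/side0c.png

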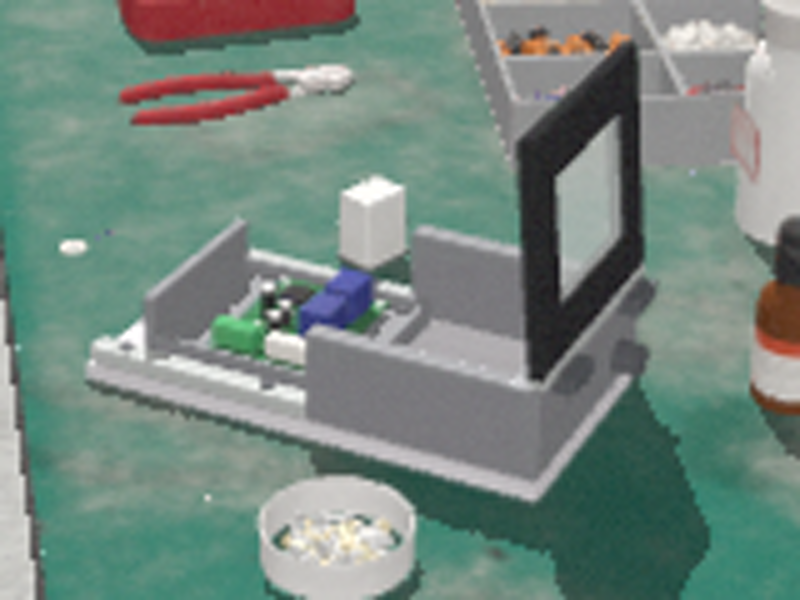

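The crop shows the carrier on the shelf with its push plate at about (145..245, 220..350) in crop pixels. The lid is upright, with its free edge at (520,145)-(635,40). The base corners are front right (86,378), rear right (537,500) and rear left (640,380). The relay is the white block behind at (372,220).

Run:
```python
from h import *
P={}
for n,u,v,z in(('FR',86,378,0),('RR',537,500,0),('RL',640,382,0),('FRt',90,350,10),('RRt',540,490,10),('wallF',308,328,52),('wallR',545,385,52),('wallLf',416,228,52),('plateTopL',242,220,40),('plateTopR',147,297,40),('relay',373,268,0),('tin',335,595,0),('flux',790,412,0),('hingeR',535,380,56),('hingeL',640,270,56)):
    P[n]=onz('side',240+u/5,195+v/5,z);print(n,P[n].round(0))
for a,b in(('FR','RR'),('FRt','RRt'),('RR','RL'),('wallF','wallR'),('plateTopR','plateTopL')):
    d=(P[b]-P[a]);print(a,b,np.hypot(*d[:2]).round(),np.degrees(np.arctan2(d[1],d[0])).round(1))
```

```text
FR [ 370. -329.    0.]
RR [ 540. -459.    0.]
RL [ 609. -379.    0.]
FRt [ 373. -322.   10.]
RRt [ 539. -467.   10.]
wallF [ 458. -394.   52.]
wallR [ 543. -456.   52.]
wallLf [ 521. -315.   52.]
plateTopL [ 449. -269.   40.]
plateTopR [ 398. -333.   40.]
relay [ 514. -253.    0.]
tin [ 449. -506.    0.]
flux [ 665. -415.    0.]
hingeR [ 538. -458.   56.]
hingeL [ 606. -379.   56.]
FR RR 214.0 -37.4
FRt RRt 220.0 -41.0
RR RL 105.0 49.7
wallF wallR 105.0 -36.5
plateTopR plateTopL 82.0 51.7
```

The yaw fits at about -38°, with the tester centre near (490,-349). The base length measures 214 mm and the plate width 82 mm, both matching the given sizes. I'll move over the shelf front with the tool's y axis along the tester's x axis and the fingers shut.

>>> {"api": "jog_arm", "payload": {
  "moves": [
    [0, 0, -0.175, 0, 0, 0, 1],
    [0, 0, -0.175, 0, 0, 0, 1],
    [0, 0, -0.174, 0, 0, 0, 1],
    [0, 0, 0, 40, 3, 0, 1],
    [0, 0, 0, 50, 4, 0, 1],
    [0, 0, 0, 50, 4, 0, 1],
    [0, 0, 0, 50, 4, 0, 1],
    [0, 0, 0, 50, 4, 0, 1],
    [0, 0, 0, 49, 3, 0, 1],
    [0, 0, 0, 0, 0, 0, 1]
  ]
}}

```text
time_s: 1.35
tcp_pos: [393.1, -270.3, 231.1]
eef_rot: [[0.612, 0.791, -0.0], [0.791, -0.612, 0.001], [0.0, -0.0, -1.0]]
force: [-0.7, -0.8, 0.2]
opening: -0.6
finger_force: 0.0
```

Run:
```python
from h import *
import cv2
s=sensors.read_state();print(s['time_s'],s['tcp_pos'],s['eef_rot'].round(4).tolist(),s['opening'],s['force'])
cv2.imwrite('pics/w1.png',cams.camera('wrist')[:,:,::-1])
```

```text
1.35 [ 393.14720686 -270.33298133  231.10928967] [[0.6123, 0.7906, -0.0001], [0.7906, -0.6123, 0.0006], [0.0004, -0.0005, -1.0]] -0.5964820744730597 [-0.74505979 -0.81281536  0.15078854]
```

View pics/w1.png

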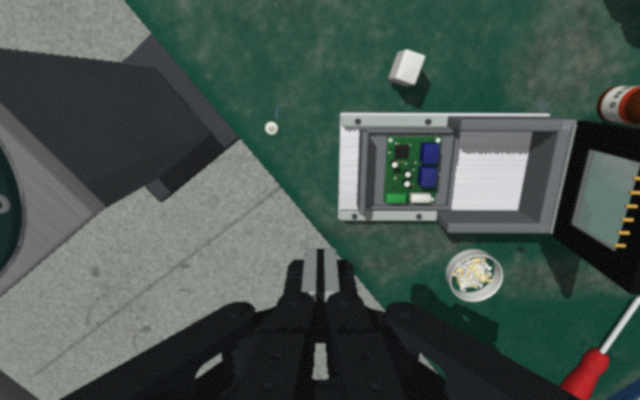

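The wrist view shows the tester lying along the image x axis. Its front edge is at (340,113)-(338,221), the nest wall tops are at (449,119) and (440,233), the push plate is at (358..368, 128..210), and the lid is at the right from (575,121).

Run:
```python
from h import *
s=sensors.read_state();S=(s['tcp_pos'],s['eef_rot']);P={}
for n,u,v,z in(('FL',340,113,14),('FR',338,221,14),('NFL',449,119,52),('NFR',440,233,52),('NRL',578,121,52),('NRR',556,235,52),('plL',360,128,40),('plR',358,210,40),('plLb',369,128,40),('hole',357,121,18),('hole',355,216,18),('relay',403,83,0),('tin',473,276,20)):
    P[n]=onz('wrist',u,v,z,S);print(n,P[n].round(0), 'tool',(S[1].T@(P[n]-S[0])).round(0))
for a,b in(('FR','FL'),('NFL','NRL'),('NFR','NRR'),('NFR','NFL'),('plR','plL')):
    d=(P[b]-P[a]);print(a,b,np.hypot(*d[:2]).round(),np.degrees(np.arctan2(d[1],d[0])).round(1))
```

```text
FL [ 439. -242.   14.] tool [ 52.  19. 217.]
FR [ 368. -333.   14.] tool [-64.  19. 217.]
NFL [ 514. -302.   52.] tool [ 50. 115. 179.]
NFR [ 448. -393.   52.] tool [-61. 119. 179.]
NRL [ 605. -375.   52.] tool [ 48. 231. 179.]
NRR [ 539. -465.   52.] tool [-63. 235. 179.]
plL [ 446. -262.   40.] tool [ 41.  37. 191.]
plR [ 397. -327.   40.] tool [-41.  37. 191.]
plLb [ 453. -267.   40.] tool [ 41.  45. 191.]
hole [ 448. -258.   18.] tool [ 45.  36. 213.]
hole [ 387. -339.   18.] tool [-56.  37. 213.]
relay [ 508. -258.    0.] tool [ 81.  83. 231.]
tin [ 451. -480.   20.] tool [-129.  174.  211.]
FR FL 116.0 52.1
NFL NRL 116.0 -38.7
NFR NRR 116.0 -38.9
NFR NFL 111.0 54.1
plR plL 82.0 52.8
```

The measurements are consistent, and the tool is aligned with the tester to within 1°. The plate face is about 37 mm ahead of the TCP. Next I go down in front of it.

>>> {"api": "jog_arm", "payload": {
  "moves": [
    [0, 0, 0, -3, 0, 40, 1],
    [0, 0, 0, 0, 0, 45, 1],
    [0, 0, 0, 0, 0, 45, 1],
    [0, 0, 0, 0, 0, 40, 1],
    [0, 0, 0, 0, 0, 25, 1],
    [0, 0, 0, 0, 0, 12, 1],
    [0, 0, 0, 0, 0, 0, 1],
    [0, 0, 0, 0, 0, 0, 1]
  ]
}}

```text
time_s: 2.4
tcp_pos: [390.3, -275.6, 25.1]
eef_rot: [[0.616, 0.788, 0.001], [0.788, -0.616, -0.001], [-0.0, 0.001, -1.0]]
force: [0.4, 0.2, 0.0]
opening: 0.3
finger_force: 0.0
```

>>> {"api": "jog_arm", "payload": {
  "moves": [
    [0, 0, 0, 0, 5, 0, 1],
    [0, 0, 0, 0, 5, 0, 1],
    [0, 0, 0, 0, 4, 0, 1],
    [0, 0, 0, 0, 4, 0, 1],
    [0, 0, 0, 0, 4, 0, 1],
    [0, 0, 0, 0, 4, 0, 1],
    [0, 0, 0, 0, 4, 0, 1],
    [0, 0, 0, 0, 0, 0, 1]
  ]
}}

```text
time_s: 3.4
tcp_pos: [413.8, -293.6, 24.2]
eef_rot: [[0.615, 0.788, 0.0], [0.788, -0.615, -0.0], [-0.0, 0.0, -1.0]]
force: [0.5, 0.2, -0.6]
opening: -0.1
finger_force: 0.0
```

Run:
```python
from h import *
import cv2
i=cams.camera('side')[195:315,240:400,::-1]
cv2.imwrite('pics/s2.png',cv2.resize(i,None,fx=5,fy=5,interpolation=cv2.INTER_CUBIC))
```

```text
(no output)
```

View pics/s2.png

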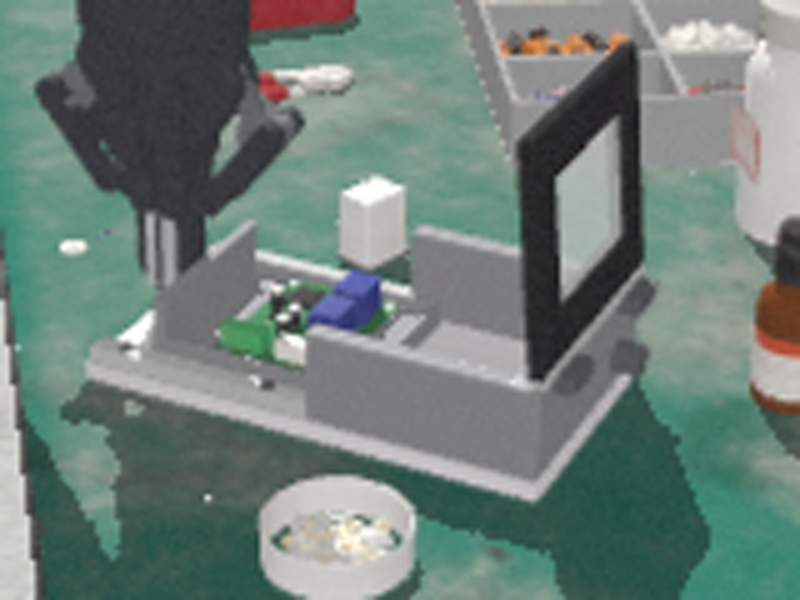

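The fingers are now on the plate: its right edge moved from crop x 147 to about 158, so the carrier has slid roughly 5 mm. I'll continue pushing.

>>> {"api": "jog_arm", "payload": {
  "moves": [
    [0, 0, 0, 0, 5, 0, 1],
    [0, 0, 0, 0, 6, 0, 1],
    [0, 0, 0, 0, 6, 0, 1],
    [0, 0, 0, 0, 6, 0, 1],
    [0, 0, 0, 0, 6, 0, 1],
    [0, 0, 0, 0, 6, 0, 1],
    [0, 0, 0, 0, 6, 0, 1],
    [0, 0, 0, 0, 5, 0, 1],
    [0, 0, 0, 0, 4, 0, 1]
  ]
}}

```text
time_s: 4.58
tcp_pos: [453.2, -324.4, 24.3]
eef_rot: [[0.616, 0.788, -0.0], [0.788, -0.616, 0.0], [-0.0, -0.0, -1.0]]
force: [-0.7, 0.4, 1.1]
opening: -0.3
finger_force: 0.8
```

Run:
```python
from h import *
import cv2
s=sensors.read_state();S=(s['tcp_pos'],s['eef_rot']);print(S[0],S[1].T@s['force'],s['time_s'])
i=cams.camera('side')[195:315,240:400,::-1]
cv2.imwrite('pics/s3.png',cv2.resize(i,None,fx=5,fy=5,interpolation=cv2.INTER_CUBIC))
```

```text
[ 453.24130724 -324.39598962   24.26205104] [-0.10007793 -0.84616479 -1.05500808] 4.575
```

View pics/s3.png

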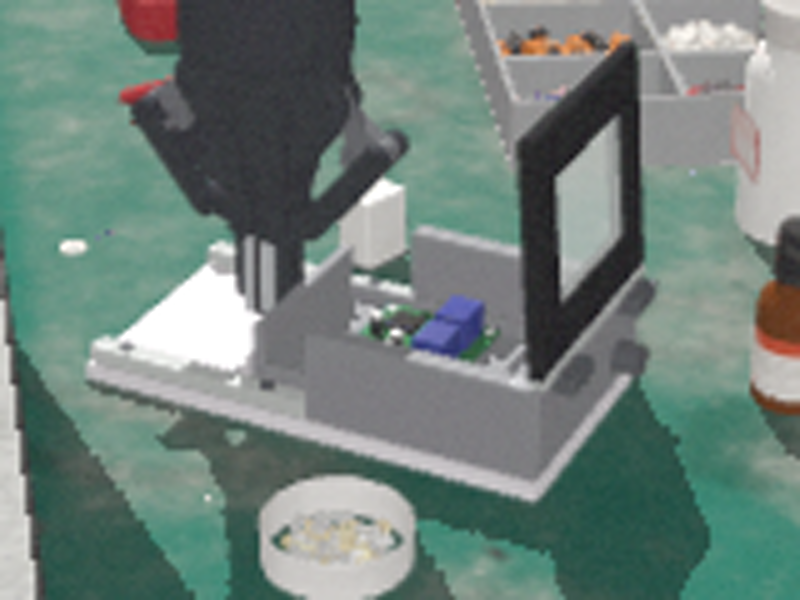

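The carrier is partly in, with its plate front edge at crop (260,320). About 20 mm remain by geometry, so I'll slow down and watch the force.

>>> {"api": "jog_arm", "payload": {
  "moves": [
    [0, 0, 0, 0, 4, 0, 1],
    [0, 0, 0, 0, 4, 0, 1],
    [0, 0, 0, 0, 3, 0, 1],
    [0, 0, 0, 0, 2, 0, 1],
    [0, 0, 0, 0, 1, 0, 1],
    [0, 0, 0, 0, 1, 0, 1]
  ]
}}

```text
time_s: 5.38
tcp_pos: [464.8, -333.4, 24.3]
eef_rot: [[0.616, 0.788, -0.0], [0.788, -0.616, 0.0], [0.0, -0.0, -1.0]]
force: [-1.3, 1.2, 0.4]
opening: -0.3
finger_force: 1.0
```

>>> {"api": "jog_arm", "payload": {
  "moves": [
    [0, 0, 0, 0, 1, 0, 1],
    [0, 0, 0, 0, 1, 0, 1],
    [0, 0, 0, 0, 0, 0, 1]
  ]
}}

```text
time_s: 5.75
tcp_pos: [466.5, -334.7, 24.3]
eef_rot: [[0.615, 0.788, 0.0], [0.788, -0.615, -0.0], [0.0, 0.0, -1.0]]
force: [-1.7, -0.1, 0.5]
opening: -0.0
finger_force: 0.4
```

>>> {"api": "jog_arm", "payload": {
  "moves": [
    [0, 0, 0, 0, 1, 0, 1],
    [0, 0, 0, 0, 1, 0, 1],
    [0, 0, 0, 0, 0, 0, 1]
  ]
}}

```text
time_s: 6.12
tcp_pos: [468.1, -336.0, 24.3]
eef_rot: [[0.616, 0.788, 0.0], [0.788, -0.616, -0.0], [0.0, 0.0, -1.0]]
force: [-0.9, 0.4, 0.3]
opening: -0.2
finger_force: 0.5
```

>>> {"api": "jog_arm", "payload": {
  "moves": [
    [0, 0, 0, 0, 1, 0, 1],
    [0, 0, 0, 0, 1, 0, 1],
    [0, 0, 0, 0, 0, 0, 1]
  ]
}}

```text
time_s: 6.5
tcp_pos: [469.7, -337.2, 24.3]
eef_rot: [[0.615, 0.788, 0.0], [0.788, -0.615, -0.0], [-0.0, 0.0, -1.0]]
force: [-1.3, 1.2, -0.5]
opening: -0.1
finger_force: 0.5
```

>>> {"api": "jog_arm", "payload": {
  "moves": [
    [0, 0, 0, 0, 0.7, 0, 1],
    [0, 0, 0, 0, 0.6, 0, 1],
    [0, 0, 0, 0, 0, 0, 1]
  ]
}}

```text
time_s: 6.88
tcp_pos: [470.6, -337.9, 24.3]
eef_rot: [[0.615, 0.788, 0.0], [0.788, -0.615, 0.0], [0.0, 0.0, -1.0]]
force: [-0.2, 1.0, 1.2]
opening: -0.3
finger_force: 0.8
```

>>> {"api": "jog_arm", "payload": {
  "moves": [
    [0, 0, 0, 0, 0.6, 0, 1],
    [0, 0, 0, 0, 0.6, 0, 1],
    [0, 0, 0, 0, 0, 0, 1]
  ]
}}

```text
time_s: 7.25
tcp_pos: [471.3, -338.5, 24.3]
eef_rot: [[0.615, 0.788, -0.0], [0.788, -0.615, 0.0], [0.0, -0.0, -1.0]]
force: [-4.2, 2.5, 1.4]
opening: -0.1
finger_force: 2.2
```

>>> {"api": "jog_arm", "payload": {
  "moves": [
    [0, 0, 0, 0, 0.4, 0, 1],
    [0, 0, 0, 0, 0, 0, 1]
  ]
}}

```text
time_s: 7.5
tcp_pos: [471.4, -338.5, 24.2]
eef_rot: [[0.615, 0.788, -0.001], [0.788, -0.615, 0.001], [-0.0, -0.001, -1.0]]
force: [-4.3, 4.6, 4.2]
opening: -0.4
finger_force: 3.3
```

>>> {"api": "jog_arm", "payload": {
  "moves": [
    [0, 0, 0, 0, 0.4, 0, 1],
    [0, 0, 0, 0, 0, 0, 1],
    [0, 0, 0, 0, 0, 0, 1]
  ]
}}

```text
time_s: 7.88
tcp_pos: [471.4, -338.5, 24.2]
eef_rot: [[0.615, 0.788, -0.001], [0.788, -0.615, 0.001], [-0.0, -0.002, -1.0]]
force: [-6.7, 4.5, 5.1]
opening: 0.0
finger_force: 4.3
```

The TCP has stalled at tester x ≈ -21 as predicted, and the force is rising to 8 N, so the carrier is against the back stop. I'll back off, lift, and check it, along with the lid's edge position.

>>> {"api": "jog_arm", "payload": {
  "moves": [
    [0, 0, 0, 0, -8, 0, 1],
    [0, 0, 0, 0, -15, 0, 1],
    [0, 0, 0, 0, -5, -15, 1],
    [0, 0, 0, 0, 0, -40, 1],
    [0, 0, 0, 0, 0, -45, 1],
    [0, 0, 0, 0, 0, -45, 1],
    [0, 0, 0, 0, 0, -35, 1],
    [0, 0, 0, 0, 0, 0, 1]
  ]
}}

```text
time_s: 8.88
tcp_pos: [451.2, -322.9, 207.8]
eef_rot: [[0.615, 0.788, 0.004], [0.788, -0.615, -0.004], [-0.001, 0.006, -1.0]]
force: [-0.7, -0.3, -0.1]
opening: 0.0
finger_force: 0.0
```

Run:
```python
from h import *
import cv2
s=sensors.read_state();S=(s['tcp_pos'],s['eef_rot']);print(S[0],s['time_s'])
xh=np.array([.788,-.616,0]);yh=np.array([.616,.788,0]);c0=np.array([490,-348,0.])
c=cams.calibration('side')
for n,u,v,y in(('edgeR',520,145,-56),('edgeL',635,40,56),('edgeRouter',528,138,-56)):
    o,d=ray(c,c['T'],240+u/5,195+v/5)
    t=(y-yh@(o-c0))/(yh@d);p=o+t*d;print(n,(xh@(p-c0)).round(),p[2].round())
i=cams.camera('side')[195:315,240:400,::-1]
i=cv2.resize(i,None,fx=3,fy=3,interpolation=cv2.INTER_CUBIC)
w=cv2.resize(cams.camera('wrist')[:,:,::-1],(480,300))
cv2.imwrite('pics/sw4.png',np.vstack([i[:300],w]))
```

```text
[ 451.22275715 -322.93993338  207.84638431] 8.875
edgeR 96.0 156.0
edgeL 99.0 158.0
edgeRouter 99.0 159.0
```

View pics/sw4.png

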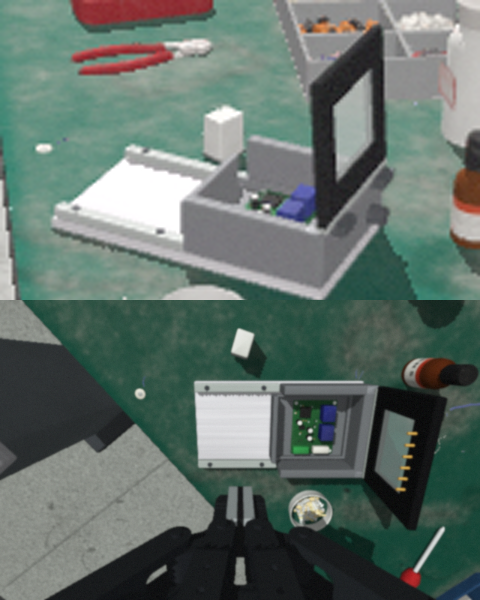

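The carrier is home, with its plate just inside the nest mouth. The lid is still upright, its edge at tester x ≈ 98, z ≈ 158, or about 1.5 rad. I'll cross over the lid and come down behind it.

>>> {"api": "jog_arm", "payload": {
  "moves": [
    [0, 0, 0, 0, 20, 0, 1],
    [0, 0, 0, 0, 30, 0, 1],
    [0, 0, 0, 0, 34, 0, 1],
    [0, 0, 0, 0, 34, 0, 1],
    [0, 0, 0, 0, 34, 0, 1],
    [0, 0, 0, 0, 34, 0, 1],
    [0, 0, 0, 0, 0, 0, 1],
    [0, 0, 0, 0, 0, 0, 1]
  ]
}}

```text
time_s: 9.98
tcp_pos: [596.2, -436.0, 203.4]
eef_rot: [[0.615, 0.788, -0.001], [0.788, -0.615, 0.001], [0.0, -0.002, -1.0]]
force: [-0.7, 0.6, -0.2]
opening: 0.2
finger_force: 0.0
```

>>> {"api": "jog_arm", "payload": {
  "moves": [
    [0, 0, 0, 0, 0, 20, 1],
    [0, 0, 0, 0, 0, 25, 1],
    [0, 0, 0, 0, 0, 18, 1],
    [0, 0, 0, 0, 0, 0, 1],
    [0, 0, 0, 0, -6, 0, 1],
    [0, 0, 0, 0, -6, 0, 1],
    [0, 0, 0, 0, -5, 0, 1],
    [0, 0, 0, 0, -4, 0, 1],
    [0, 0, 0, 0, -4, 0, 1],
    [0, 0, 0, 0, 0, 0, 1]
  ]
}}

```text
time_s: 11.22
tcp_pos: [576.8, -420.8, 141.4]
eef_rot: [[0.615, 0.788, -0.0], [0.788, -0.615, 0.0], [-0.0, -0.0, -1.0]]
force: [-0.0, -0.1, 0.0]
opening: -0.2
finger_force: 0.0
```

Not in firm contact yet. I'll now follow the lid's arc, with its radius about 85 mm.

>>> {"api": "jog_arm", "payload": {
  "moves": [
    [0, 0, 0, 0, -8, 1, 1],
    [0, 0, 0, 0, -8, 1, 1],
    [0, 0, 0, 0, -8, 2.5, 1],
    [0, 0, 0, 0, -8, 3, 1],
    [0, 0, 0, 0, -7.5, 4, 1],
    [0, 0, 0, 0, -7, 4.5, 1],
    [0, 0, 0, 0, -6.5, 5.5, 1],
    [0, 0, 0, 0, -6, 6, 1],
    [0, 0, 0, 0, 0, 0, 1]
  ]
}}

```text
time_s: 12.35
tcp_pos: [529.9, -384.2, 113.2]
eef_rot: [[0.616, 0.788, -0.001], [0.788, -0.616, 0.001], [0.0, -0.001, -1.0]]
force: [0.1, -1.1, 1.0]
opening: -0.2
finger_force: 0.0
```

Run:
```python
from h import *
import cv2
s=sensors.read_state();S=(s['tcp_pos'],s['eef_rot']);print(S[0],s['force'],s['time_s'])
i=cams.camera('side')[175:315,220:400,::-1]
cv2.imwrite('pics/s5.png',cv2.resize(i,None,fx=4,fy=4,interpolation=cv2.INTER_CUBIC))
```

```text
[ 529.9198936  -384.24871809  113.18090305] [ 0.13948213 -1.13640806  0.98811926] 12.35
```

View pics/s5.png

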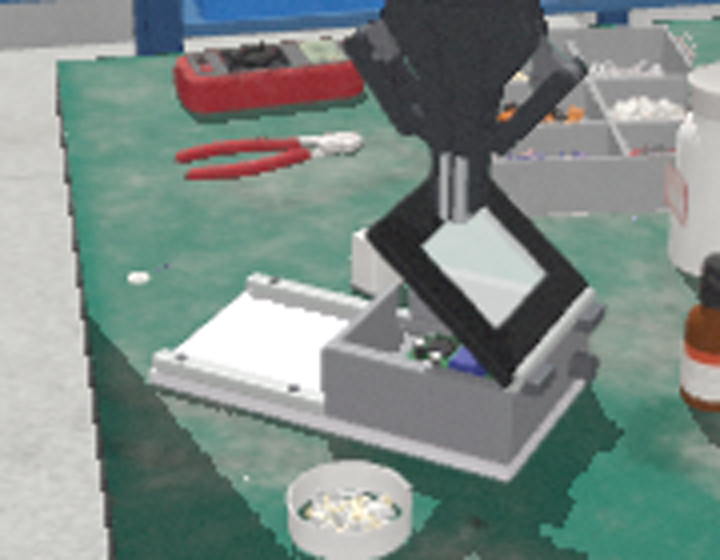

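The lid is following at about 0.75 rad with the fingertip on its outer face. I'll continue the arc and slow down near shut.

>>> {"api": "jog_arm", "payload": {
  "moves": [
    [0, 0, 0, 0, -5.5, 6, 1],
    [0, 0, 0, 0, -5, 7, 1],
    [0, 0, 0, 0, -4, 7.5, 1],
    [0, 0, 0, 0, -3.3, 8, 1],
    [0, 0, 0, 0, -2.5, 7, 1],
    [0, 0, 0, 0, -1.5, 5, 1],
    [0, 0, 0, 0, -1, 4, 1],
    [0, 0, 0, 0, 0, 3, 1],
    [0, 0, 0, 0, 0, 2, 1],
    [0, 0, 0, 0, 0, 0, 1]
  ]
}}

```text
time_s: 13.65
tcp_pos: [512.5, -370.6, 64.1]
eef_rot: [[0.615, 0.788, -0.0], [0.788, -0.615, 0.0], [0.0, -0.0, -1.0]]
force: [-0.0, 0.6, 0.3]
opening: -0.2
finger_force: 0.0
```

>>> {"api": "jog_arm", "payload": {
  "moves": [
    [0, 0, 0, 0, 0, 1, 1],
    [0, 0, 0, 0, 0, 1, 1],
    [0, 0, 0, 0, 0, 0, 1]
  ]
}}

```text
time_s: 14.02
tcp_pos: [512.5, -370.6, 62.2]
eef_rot: [[0.615, 0.788, 0.0], [0.788, -0.615, 0.0], [0.0, -0.0, -1.0]]
force: [0.3, 0.6, 0.9]
opening: -0.1
finger_force: 0.0
```

>>> {"api": "jog_arm", "payload": {
  "moves": [
    [0, 0, 0, 0, 0, 0.7, 1],
    [0, 0, 0, 0, 0, 0.6, 1],
    [0, 0, 0, 0, 0, 0, 1]
  ]
}}

```text
time_s: 14.4
tcp_pos: [512.5, -370.7, 60.9]
eef_rot: [[0.615, 0.788, -0.0], [0.788, -0.615, 0.0], [0.0, -0.0, -1.0]]
force: [-0.8, 0.1, -0.1]
opening: 0.3
finger_force: 0.0
```

>>> {"api": "jog_arm", "payload": {
  "moves": [
    [0, 0, 0, 0, 0, 0.6, 1],
    [0, 0, 0, 0, 0, 0.6, 1],
    [0, 0, 0, 0, 0, 0, 1]
  ]
}}

```text
time_s: 14.78
tcp_pos: [512.5, -370.6, 60.0]
eef_rot: [[0.615, 0.788, 0.0], [0.788, -0.615, -0.0], [-0.0, 0.0, -1.0]]
force: [-2.0, 0.8, 4.3]
opening: 0.1
finger_force: 2.2
```

>>> {"api": "jog_arm", "payload": {
  "moves": [
    [0, 0, 0, 0, 0, 0.5, 1],
    [0, 0, 0, 0, 0, 0, 1]
  ]
}}

```text
time_s: 15.02
tcp_pos: [512.5, -370.7, 59.9]
eef_rot: [[0.615, 0.788, 0.0], [0.788, -0.615, -0.0], [-0.0, 0.0, -1.0]]
force: [-3.2, 2.8, 9.5]
opening: -0.1
finger_force: 5.1
```

>>> {"api": "jog_arm", "payload": {
  "moves": [
    [0, 0, 0, 0, 0, 0.5, 1],
    [0, 0, 0, 0, 0, 0, 1]
  ]
}}

```text
time_s: 15.28
tcp_pos: [512.6, -370.7, 59.8]
eef_rot: [[0.615, 0.788, 0.001], [0.788, -0.615, -0.001], [-0.0, 0.001, -1.0]]
force: [-4.4, 3.1, 14.2]
opening: 0.1
finger_force: 7.8
```

The lid is stopped at 59.8 mm, which matches the 60 mm shut height, with 14 N on it. I'll lift off straight up.

>>> {"api": "jog_arm", "payload": {
  "moves": [
    [0, 0, 0, 0, 0, -3, 1],
    [0, 0, 0, 0, 0, -10, 1],
    [0, 0, 0, 0, 0, -25, 1],
    [0, 0, 0, 0, 0, -40, 1],
    [0, 0, 0, 0, 0, -40, 1],
    [0, 0, 0, 0, 0, 0, 1],
    [0, 0, 0, 0, 0, 0, 1]
  ]
}}

```text
time_s: 16.15
tcp_pos: [512.4, -370.5, 176.4]
eef_rot: [[0.615, 0.788, -0.0], [0.788, -0.615, 0.0], [0.0, -0.0, -1.0]]
force: [0.5, 0.3, -0.7]
opening: -0.2
finger_force: 0.0
```

Run:
```python
from h import *
import cv2
i=cams.camera('side')[175:315,220:400,::-1]
cv2.imwrite('pics/s6.png',cv2.resize(i,None,fx=4,fy=4,interpolation=cv2.INTER_CUBIC))
```

```text
(no output)
```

View pics/s6.png

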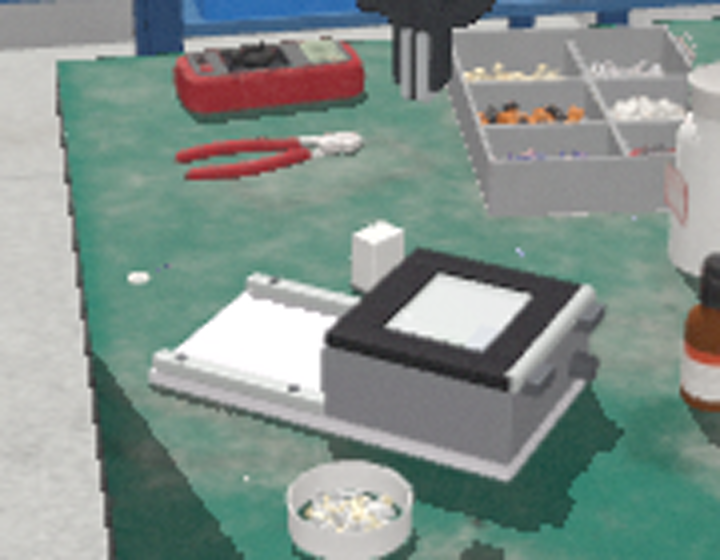

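The lid lies flat and shut on the nest at crop (325..595, 250..390), the bystanders are undisturbed, and the fingers are clear.

```bash
python3 -c "
from bench import arm;print(arm.job_done())"
```

```text
the job is handed in; nothing more can be done
None
```

The job is handed in: the carrier is pushed home against the back stop and the cover is pressed shut, with the robot clear and no bystander visibly moved; no verdict came back.

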